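# Load and run the tablet mill

### The arm

A 6-joint arm with a two-finger parallel gripper is mounted at the origin on the work surface; the furniture and walls round the work are solid. World frame = base frame: x ahead of the robot, y to its left, z up, the work surface at z = 0. Lengths are in mm, angles in rad, forces in N, time in s.
With the tool pointing down it reaches from about 250 to 775 mm from the base axis. Payload 8.9 kg.
Tool frame: the origin (TCP) lies at the very end of the fingers, on their centre line; the grasp point (between the pads) lies r.tcp_to_grasp behind it (r.tcp_to_grasp is the distance from the TCP to the grasp point, in mm); z points along the fingers, y is the line along which they close (so a half turn about z gives the same grasp; the last joint's range is limited). The gripper opens to 85 mm and grips with 20 to 120 N. Pads are 22 mm wide; open, the fingers measure 114 mm over their backs; the gripper's body (76 mm by 85 mm) begins 54 mm behind the grasp point. The pads swing forward as they close: fully open they stand 13 mm farther back than shut.
Start: joints at [-1.312, 0.291, -0.153, 1.127, 0, 1.431], TCP at [203.382, -484.004, 200.705] pointing down, gripper open.
Joint ranges: [-2.52, 2.52], [-0.91, 1.74], [-1.3, 1.37], [-1.96, 2.02], [-1.52, 1.47], [-3.14, 3.14]. Speed limits (rad/s): [2.22, 2.22, 2.79, 3.14, 3.14, 3.14].

### API

Orientations are given as a rotation vector (axis times angle).
In Python, from plant import r, grab_frame, calibration gives the robot as it stands.
- The arm moves only by the shell command python3 -m jog 'ROWS' [FORCE]. ROWS is a JSON object whose one key "plan" holds a list of rows, each a list of 3 entries, a list of its own where there are three numbers: the shift along the tool's x, y, z in mm, then the turn, a rotation vector about the tool's x, y, z in rad, then the finger opening in mm, from 0 to 85.4. A call has exactly 5 rows; each row shifts and turns the commanded pose from where the row before left it, along the tool's axes as they then stand; what a row does not reach is not made up. A row lasts 1/10 s, in which the tool goes at most 50 mm and 8.59 degrees, less where a joint would pass 70% of its speed; a pose out of reach is approached as far as the arm can. A call with a gripper value outside its range is refused whole. The fingers move at their own pace and stop on an object; FORCE is the grip in N (left out, the last holds). Time passes only in rows, so rows that do not move let the fingers close, or fill a call up. It gives the time, the measured TCP pose, the force, the opening and the grip force at its end, in the units of the state.
- r.sense(): the state, without advancing time (a new reading comes with each control period).
- grab_frame(name): name is "side" or "top"; returns (picture, depth): 480x640x3 uint8, red, green, blue; 480x640 float32, mm along the optical axis (not along the pixel's ray), 0 where there is no reading.
- calibration(name): a dict with "fx", "fy", "cx", "cy" (pixels), "R" (3x3) and "t" (3): a world point X has camera coordinates R X + t. Camera axes: x right, y down, z forward; pixel columns grow to the right and rows downward; lengths in mm; the calibration is good to about 2 mm. A picture is of the moment at which its call begins. calibration takes no time and is no camera call.
- r.close_job(): hands the job in; it is judged then, once.
The state is a dict: "t": time; "joint_pos": joint angles; "joint_vel": joint speeds; "effort": joint torques, N m; "ee_pos": TCP position; "tcp_rot": TCP orientation; "contact_force": force on the tool from outside, world axes, zero at the start; "torque": the same for the moment, N m; "opening": finger opening in mm; "gripper_force": force on a finger pad.
Only numpy, scipy, OpenCV 4.12 (cv2) and the standard library are available. Lean on these libraries where they do the work, as an engineer would, in place of code of your own. Each camera call takes 0.05 s, during which the arm holds its last target. There are 200 camera calls.

### The job

The grinding cup with the orange cap has tipped over in its tray: stand it upright in the tray and let go of it so that the tablets inside drop back onto its blades, without upsetting the two cups beside it or anything else on the table. Then take it to the tablet mill, turn it until the keys in its foot mesh with the splined drive, slide it home and push it down against the orange spring ring as far as it goes. The mill runs only while the cup is pressed, so finish still gripping the cup and pressing it down.

Things in the scene. Friction and masses are not known exactly. Their poses are not given: they have to be found in the camera images.
- cup_orange: Grinding cup, orange cap, steel body, black foot, 78 mm tall, 42 x 42 mm square section with chamfered corners (flats 28 mm wide), 0.1 to 0.2 kg. Origin at its centre; z from foot to cap, x and y through the flats. Starts lying on a flat in the tray at any of its three places, cap pointing away from the robot within 25 degrees, origin 24 mm above the table (42 mm when it stands).
- cup_orange_foot (a point): Centre of the orange cup's underside, 39 mm below its origin; axes as the cup's. The foot is an open socket 23 mm deep, walls 4 mm; keys in its four corners begin 3 mm inside and leave a bore of 23 mm and a cross-shaped opening, its arms along the cup's x and y, 34 mm from tip to tip, 9.9 mm wide at the narrowest.
- cup_blue: Same kind of cup with a blue cap, standing in the tray in one of the three places, 108 mm apart along the row; origin at its centre, 42 mm above the table. Leave it standing where it is.
- cup_green: Same kind of cup with a green cap, standing in the tray in another of the three places; origin at its centre, 42 mm above the table. Leave it standing where it is.
- cup_tray: Fixed blue tray with the row of cups, 104 mm deep (x) by 310 mm wide (y), floor 3 mm and low rim 9 mm above the table; origin at the centre of its underside, row of cups along its y.
- mill: Tablet mill, fixed, white base 143 x 127 x 69 mm with a black panel on its front (-x); origin at the centre of its underside, z up. The drive stands in the middle of its deck inside the orange spring ring and a grey collar (inner diameter 62 mm, top 80 mm above the table).
- drive_top (a point): Top of the splined drive on its axis, 85 mm above the table; x and y along its four steel splines (cross 31 mm tip to tip, 7 mm wide, core 20 mm); a tapered nose stands 5 mm higher. It stops at any angle and turns only against 0.2 N m of friction. The cup fits four ways, flats facing the spline tips, 1.4 mm to spare, about 7 degrees either way; out of mesh its foot stops at 82 mm.
- press_ring (a joint): Travel of the orange spring ring round the drive (inner diameter 35, outer 58 mm): 0 is up (its top 76 mm above the table), 0.006 m is fully pressed. A meshed cup's foot meets it at 76 mm and pushes it down to 70 mm; it starts to give at 4 N and takes 10 N fully down.
- vial_red: Small glass vial with a red cap, 26 x 26 x 53 mm, bystander at the left of the table; origin at its underside.
- vial_yellow: Small amber vial with a yellow cap, 22 x 22 x 47 mm, bystander at the left; origin at its underside.
- label_roll: Cream roll of labels, 67 x 70 x 30 mm, bystander beyond the mill at the right; origin at its underside.
- stamp: Rubber stamp with a black knob handle, 23 x 50 x 52 mm, bystander at the front left; origin at its underside.

How it is judged (in metres and radians):
On the way, in this order (a step that is already met when the one before it is completed fails the run):
1. the orange cup stands upright in the tray by itself, let go (angle between cup_orange's own z axis and vertical below 0.1 rad and height (world z) of cup_orange between 0.036 and 0.046 m and x of cup_orange in the frame of cup_tray between -0.045 and 0.045 m and y of cup_orange in the frame of cup_tray between -0.15 and 0.15 m and contact force between the fingers and cup_orange below 0.05 N and linear speed of cup_orange below 0.02 m/s), for 0.3 s.
2. the cup's keys have slid down between the splines of the drive (horizontal distance between cup_orange_foot and drive_top below 0.004 m and angle between cup_orange's own z axis and vertical below 0.1 rad and z of cup_orange_foot in the frame of drive_top between -0.02 and -0.006 m and (angle between the x axis of cup_orange and the x axis of drive_top, either way round below 0.2 rad or angle between the x axis of cup_orange and the y axis of drive_top, either way round below 0.2 rad)), for 0.1 s.
At the end, for the whole second after the job is handed in: Orange cup meshed on the drive: upright and square to the splines (0.1, 0.2 rad), centred within 4 mm, foot 12.5 mm or more below the drive top; ring down over 4.5 of 6 mm with over 4 N on it; fingers still grip the cup (over 2 N); blue and green cups upright within 20 mm of their places (horizontal distance between cup_orange_foot and drive_top below 0.004 m and angle between each of cup_orange, cup_blue, cup_green's own z axis and vertical below 0.1 rad and z of cup_orange_foot in the frame of drive_top between -0.02 and -0.0125 m and (angle between the x axis of cup_orange and the x axis of drive_top, either way round below 0.2 rad or angle between the x axis of cup_orange and the y axis of drive_top, either way round below 0.2 rad) and value of joint press_ring above 0.0045 m and contact force between press_ring and cup_orange above 4 N and contact force between the fingers and cup_orange above 2 N and distance of each of cup_blue, cup_green from where it was at the start of the episode below 0.02 m); the arm keeps its last pose, push and grip.
It fails at once if a neighbouring cup is tipped or pushed more than 20 mm (angle between any of cup_blue, cup_green's own z axis and vertical above 0.5 rad or distance of any of cup_blue, cup_green from where it was at the start of the episode above 0.02 m).
It fails at once if a vial, the label roll or the stamp is pushed more than 20 mm (distance of any of vial_red, vial_yellow, label_roll, stamp from where it was at the start of the episode above 0.02 m).
It also fails if it takes over 67 s, if anything falls off the work surface, if the arm or the gripper's body presses on something with over 40 N, if the wrist force passes 120 N, or if a joint passes its speed limit or range.

## Working session

There is one attempt and no reset: what is moved stays moved. The work goes in short steps, Python scripts to look and compute and a shell command to move; the robot and the scene stay as the last step left them, time stands still between calls to the robot, and variables do not carry over. Pictures are saved under pics/ and viewed, at most 12 in all, crops included, and the job is handed in when it is done.

```bash
ls; mkdir -p pics; python3 - <<'E'
from plant import r, grab_frame, calibration
import cv2, numpy as np
for n in ("side","top"):
    p,d=grab_frame(n); np.save(n+"_d.npy",d); np.save(n+"_p.npy",p)
    cv2.imwrite(f"pics/{n}0.png",p[:,:,::-1])
    c=calibration(n); R=np.array(c["R"]);print(n,c["fx"],c["cx"],c["cy"],R.round(3).tolist(),(-R.T@np.array(c["t"])).round())
s=r.sense();print(s, r.tcp_to_grasp)
E
```

```text
pics
side 504.4577208477727 314.43394047644136 235.31046282575835 [[-0.954, -0.299, -0.014], [-0.134, 0.466, -0.874], [0.268, -0.833, -0.485]] [  67. 1064.  717.]
top 475.7681727614792 311.28337305943563 238.83334874094638 [[-0.029, -1.0, 0.006], [-0.994, 0.028, -0.108], [0.107, -0.01, -0.994]] [ 247.   21. 1480.]
{'t': 0.1, 'joint_pos': array([-1.31229788e+00,  2.91239357e-01, -1.54047346e-01,  1.12669354e+00,
        1.78323079e-05,  1.43146791e+00]), 'joint_vel': array([ 4.49306521e-04, -1.95063669e-03,  1.45690230e-03, -9.74909735e-05,
        9.53040999e-04, -1.75844838e-04]), 'effort': array([-4.27082168e-04, -5.37978065e+01,  3.31917179e+01,  9.43043560e-03,
       -2.06739546e-04, -2.66711146e-05]), 'ee_pos': array([ 203.27925373, -483.58704763,  200.18305206]), 'tcp_rot': array([-3.07848676e+00, -6.20558476e-01,  8.27518059e-05]), 'contact_force': array([ 0.18836713,  0.00452848, -0.50480545]), 'torque': array([ 0.00572767, -0.03314128,  0.03383174]), 'gripper_force': 0.0, 'opening': 85.21772246912651} 18.700000000000003
```

View pics/side0.png

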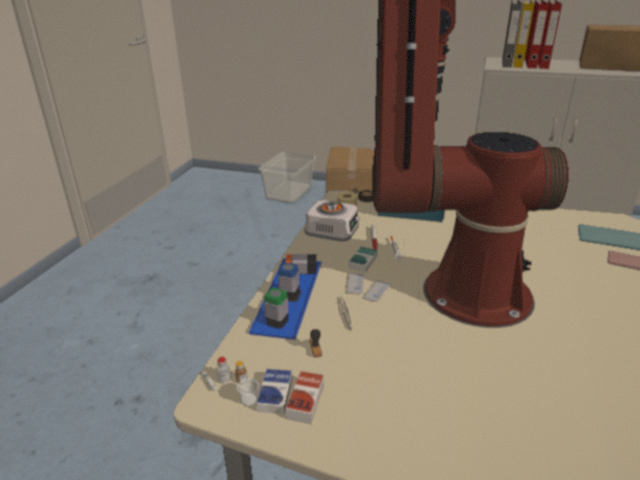

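View pics/top0.png

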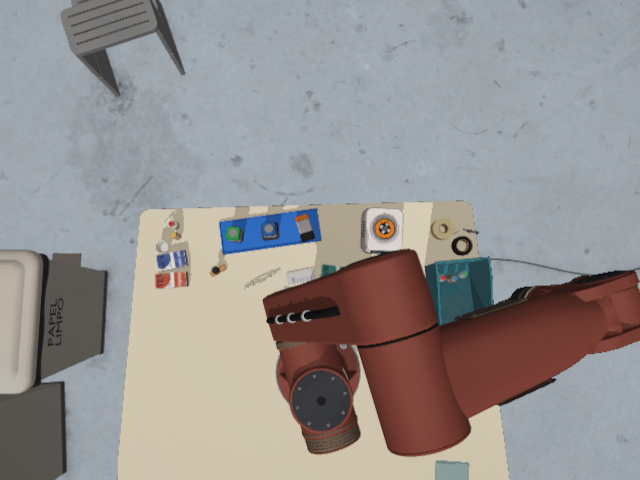

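Side: orange cup lying around (300,263), blue (290,280), green (277,305), mill (333,218). Top: green (234,233), blue (269,230), orange (305,227), mill drive (384,229). Enlarged crops next.

```bash
python3 - <<'E'
import cv2, numpy as np
a=np.load("top_p.npy")[:,:,::-1];b=np.load("side_p.npy")[:,:,::-1]
A=np.hstack([cv2.resize(a[202:252,290:330],None,fx=10,fy=10,interpolation=cv2.INTER_CUBIC),cv2.resize(a[202:252,362:402],None,fx=10,fy=10,interpolation=cv2.INTER_CUBIC)])
cv2.imwrite("pics/c1.png",A)
B=np.hstack([cv2.resize(b[240:300,270:330],None,fx=6.66,fy=6.66,interpolation=cv2.INTER_CUBIC),cv2.resize(b[190:250,300:360],None,fx=6.66,fy=6.66,interpolation=cv2.INTER_CUBIC)])
cv2.imwrite("pics/c2.png",B)
E
```

```text
(no output)
```

View pics/c1.png

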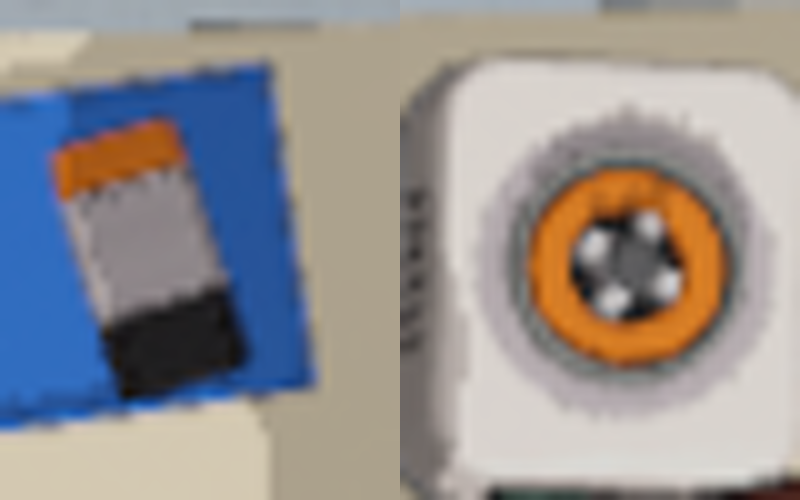

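View pics/c2.png

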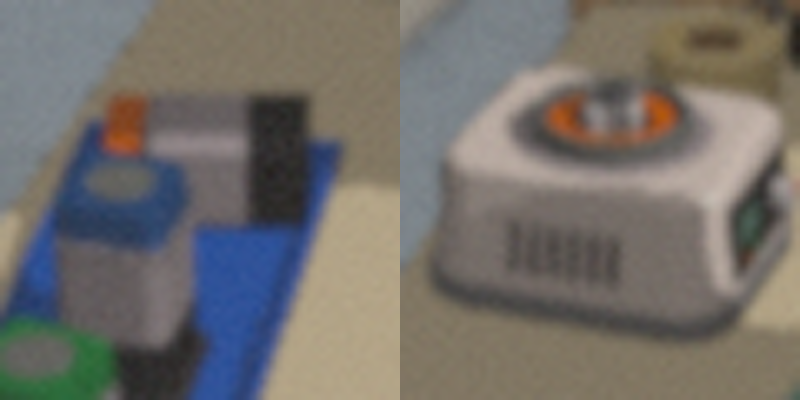

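Crop c1: cup cap end corners at crop (50,155),(178,120), foot end (118,398),(246,365); spline tips at crop (648,222),(598,245),(613,300),(665,280), ring centre (628,266). Crop c2: the cup lies flat behind the blue one; the mill's ring is up with the nose above it.

```bash
cat > h.py <<'E'
import numpy as np, cv2
from plant import r, grab_frame, calibration
from scipy.spatial.transform import Rotation as Rot
def ray(n,u,v,z):
    c=calibration(n);R=np.array(c["R"]);o=-R.T@np.array(c["t"])
    d=R.T@np.array([(u-c["cx"])/c["fx"],(v-c["cy"])/c["fy"],1]);return o+d*(z-o[2])/d[2]
def st():
    s=r.sense();print("t %.2f"%s["t"],"pos",s["ee_pos"].round(1),"F",s["contact_force"].round(1),"op %.1f gf %.1f"%(s["opening"],s["gripper_force"]));R=Rot.from_rotvec(s["tcp_rot"]).as_matrix();print(R.round(4).tolist());return s,R
E
python3 - <<'E'
from h import *
C=lambda x,y,z,o:ray("top",x/10+o,y/10+202-0.5,z)[:3].round(1)
print("capL",C(50,155,38,289.5),"capR",C(178,120,38,289.5),"footL z38",C(110,330,38,289.5),"footR",C(240,295,38,289.5),"end L",C(118,398,24,289.5),"endR",C(246,365,24,289.5))
print("cap mid top", C(114,137,45,289.5))
for p in [(648,222),(598,245),(613,300),(665,280)]: print(C(p[0]-400,p[1],85,361.5))
print("ring",C(228,266,76,361.5))
print("tray corners",C(268,65,9,289.5),C(315,385,9,289.5))
# side ring center crop(612,113), orange cup
print("side ring", ray("side",300+(612-400)/6.66,190+117/6.66,76))
d=np.load("side_d.npy");p=np.load("side_p.npy").astype(int)
def cloud(n,d):
    c=calibration(n);R=np.array(c["R"]);v,u=np.indices(d.shape);X=np.stack([(u-c["cx"])/c["fx"]*d,(v-c["cy"])/c["fy"]*d,d],-1)-c["t"];return X@R
for n,box in(("top",(202,252,290,402)),("side",(190,275,270,360))):
    d=np.load(n+"_d.npy");p=np.load(n+"_p.npy").astype(int);X=cloud(n,d)
    m=(p[...,0]>150)&(p[...,0]-p[...,2]>80)&(d>0);k=np.zeros_like(m);k[box[0]:box[1],box[2]:box[3]]=1;m&=k
    Y=X[m];
    for nm,q in(("cap",Y[:,1]>-60),("ring",Y[:,1]<-60)):
        if q.any(): print(n,nm,q.sum(),Y[q].mean(0).round(1),Y[q].min(0).round(1),Y[q].max(0).round(1))
    # other cups & all things
for n in("top",):
    X=cloud("top",np.load("top_d.npy"));
    for nm,(u,v) in dict(green=(234,233),blue=(269,230),cup=(305,228),mill=(370,240)).items(): print(nm,X[v,u].round(1))
E
```

```text
capL [470.9  56.9  38. ] capR [480.7  17.4  38. ] footL z38 [416.5  40.   38. ] footR [426.1   0.   38. ] end L [397.   38.3  24. ] endR [406.1  -1.4  24. ]
cap mid top [474.8  37.1  45. ]
[ 435.9 -215.5   85. ]
[ 429.5 -200.4   85. ]
[ 413.  -204.1   85. ]
[ 418.5 -219.8   85. ]
ring [ 424.1 -210.5   76. ]
tray corners [502.  -11.3   9. ] [400.9 -22.9   9. ]
side ring [ 422.50857462 -209.01133723   76.        ]
top cap 43 [467.9  37.2  44.7] [458.3  18.7  38.7] [475.1  52.6  50.8]
top ring 174 [ 423.2 -210.6   76.9] [ 396.9 -237.5   63. ] [ 451.8 -182.2   85.4]
side cap 5 [464.2  50.6  42.7] [461.7  46.8  41.8] [466.2  53.7  43.9]
side ring 16 [ 417.7 -213.1   76.6] [ 399.4 -233.3   74.4] [ 449.2 -198.2   78.8]
green [421.1 235.5  83.6]
blue [426.9 132.   85.1]
cup [435.5  25.7  42.3]
mill [ 390.3 -167.1   70.7]
```

```bash
cat >> h.py <<'E'
def aim(p,yaw,tilt):
    """tool x heading yaw, then turned about tool y by tilt (deg, + = tool points forward); prints shift & turn in tool axes"""
    s,R=st();y=np.radians(yaw);T=np.array([[np.cos(y),np.sin(y),0],[np.sin(y),-np.cos(y),0],[0,0,-1]])@Rot.from_euler("y",tilt,degrees=True).as_matrix()
    print("shift",(R.T@(np.array(p)-s["ee_pos"])).round(1),"turn",Rot.from_matrix(R.T@T).as_rotvec().round(3))
E
python3 -m jog '{"plan":[[[36,-33,0],[0,0,0],75],[[36,-33,0],[0,0,0],75],[[36,-33,0],[0,0,0],75],[[36,-33,0],[0,0,0],75],[[36,-33,0],[0,0,0],75]]}' 60
python3 -m jog '{"plan":[[[36,-33,0],[0,0,0],75],[[36,-33,0],[0,0,0],75],[[36,-33,0],[0,0,0],75],[[36,-33,0],[0,0,0],75],[[36,-33,0],[0,0,0],75]]}'
python3 -c "
from h import *
print(r.sense()['joint_pos'].round(3)); aim([438,28,150],14.5,-30)"
```

```text
t: 0.6
ee_pos: [305.6, -260.3, 200.5]
tcp_rot: [-3.08, -0.62, -0.0]
contact_force: [2.2, -0.3, 0.2]
opening: 75.1
gripper_force: 0.0
t: 1.1
ee_pos: [407.8, -38.3, 200.7]
tcp_rot: [3.079, 0.621, 0.0]
contact_force: [1.8, -0.4, 0.6]
opening: 74.9
gripper_force: 0.0
[-0.273  0.07  -0.428  1.072 -0.     2.471]
t 1.10 pos [407.8 -38.3 200.7] F [ 1.8 -0.4  0.6] op 74.9 gf 0.0
[[0.922, 0.3873, 0.0002], [0.3873, -0.922, -0.0002], [0.0001, 0.0002, -1.0]]
shift [ 53.6 -49.4  50.7] turn [ 0.038 -0.523  0.141]
```

```bash

for i in 1 2 3 4; do python3 -m jog '{"plan":[[[0,0,0],[0,0,-0.15],75],[[0,0,0],[0,0,-0.15],75],[[0,0,0],[0,0,-0.15],75],[[0,0,0],[0,0,-0.15],75],[[0,0,0],[0,0,-0.15],75]]}' >/dev/null; done
python3 -c "
from h import *
print(r.sense()['joint_pos'].round(3)); aim([438,28,150],194.5,30)
p,d=grab_frame('top');a=p[:,:,::-1]
cv2.imwrite('pics/c3.png',np.hstack([cv2.resize(a[200:260,280:330],None,fx=8,fy=8,interpolation=cv2.INTER_CUBIC),cv2.resize(a[200:260,360:410],None,fx=8,fy=8,interpolation=cv2.INTER_CUBIC)]))"
```

```text
[-0.278  0.07  -0.429  1.072 -0.    -0.54 ]
t 3.10 pos [407.2 -40.2 200.5] F [-0.1  0.  -0.2] op 74.7 gf 0.0
[[-0.9658, -0.2594, -0.0006], [-0.2594, 0.9658, 0.0002], [0.0005, 0.0003, -1.0]]
shift [-47.5  57.9  50.5] turn [-0.002  0.523  0.009]
```

```bash

python3 -m jog '{"plan":[[[-18,11.5,16],[0,0,0],80],[[-18,11.5,16],[0,0,0],80],[[-18,11.5,16],[0,0,0],80],[[-18,11.5,16],[0,0,0],80],[[-18,11.5,16],[0,0,0],80]]}' >/dev/null
python3 -m jog '{"plan":[[[0,0,0],[0,0.13,0],80],[[0,0,0],[0,0.13,0],80],[[0,0,0],[0,0.13,0],80],[[0,0,0],[0,0.13,0],80],[[0,0,0],[0,0,0.01],80]]}' 
python3 -c "
from h import *
print(r.sense()['joint_pos'].round(3)); aim([435,27,13],194.5,30)
p,d=grab_frame('side');b=p[:,:,::-1]
cv2.imwrite('pics/c4.png',cv2.resize(b[180:330,240:400],None,fx=5,fy=4,interpolation=cv2.INTER_CUBIC)[:600,:800])"
```

```text
t: 4.15
ee_pos: [479.5, 38.5, 114.0]
tcp_rot: [0.318, -2.591, 0.093]
contact_force: [-0.9, -0.3, -0.6]
opening: 80.0
gripper_force: 0.0
[ 0.016  0.763  0.232  1.562 -0.119 -0.196]
t 4.15 pos [479.5  38.5 114. ] F [-0.9 -0.3 -0.6] op 80.0 gf 0.0
[[-0.8355, -0.243, -0.4929], [-0.2071, 0.97, -0.1271], [0.509, -0.0041, -0.8608]]
shift [-11.9   0.  110.3] turn [ 0.    -0.01  -0.009]
```

View pics/c4.png

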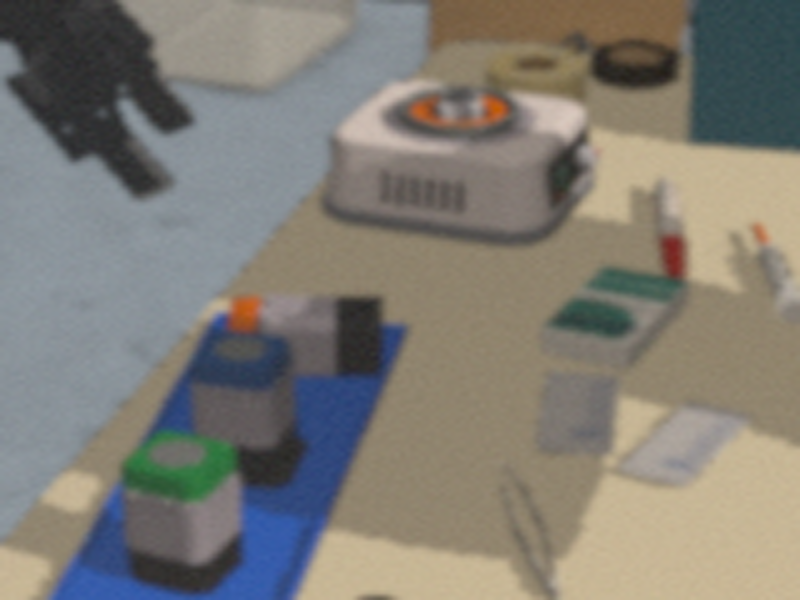

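The gripper (crop 100,120) leans back and points down at the orange cup (300,330); path is clear of blue (240,400).

```bash

python3 -m jog '{"plan":[[[-2.4,0,20],[0,0,0],80],[[-2.4,0,20],[0,0,0],80],[[-2.4,0,20],[0,0,0],80],[[-2.4,0,20],[0,0,0],80],[[-2.4,0,20],[0,0,0],80]]}' >/dev/null
python3 -m jog '{"plan":[[[0,0,5],[0,0,0],80],[[0,0,4],[0,0,0],80],[[0,0,0],[0,0,0],80],[[0,0,0],[0,0,0],55],[[0,0,0],[0,0,0],55]]}' 
python3 -m jog '{"plan":[[[0,0,0],[0,0,0],46],[[0,0,0],[0,0,0],46],[[0,0,0],[0,0,0],40],[[0,0,0],[0,0,0],35],[[0,0,0],[0,0,0],35]]}' 40
python3 -c "
from h import *
aim([435,27,13],194.5,30)"
```

```text
t: 5.2
ee_pos: [438.3, 27.0, 20.7]
tcp_rot: [0.322, -2.606, 0.093]
contact_force: [-0.2, -0.3, 0.4]
opening: 55.4
gripper_force: 0.0
t: 5.7
ee_pos: [437.6, 26.9, 20.1]
tcp_rot: [0.322, -2.605, 0.093]
contact_force: [-0.0, 0.4, 0.4]
opening: 35.0
gripper_force: 0.0
t 5.70 pos [437.6  26.9  20.1] F [-0.   0.4  0.4] op 35.0 gf 0.0
[[-0.8419, -0.245, -0.4808], [-0.2102, 0.9695, -0.1259], [0.4969, -0.0049, -0.8678]]
shift [-1.3  0.8  7.4] turn [-0.002  0.003 -0.007]
```

```bash

python3 -c "
from h import *
p,d=grab_frame('side');b=p[:,:,::-1]
q,d=grab_frame('top');a=q[:,:,::-1]
cv2.imwrite('pics/c5.png',np.hstack([cv2.resize(b[210:290,260:340],(400,400),interpolation=cv2.INTER_CUBIC),cv2.resize(a[190:260,275:345],(400,400),interpolation=cv2.INTER_CUBIC)]))"
```

```text
(no output)
```

View pics/c5.png

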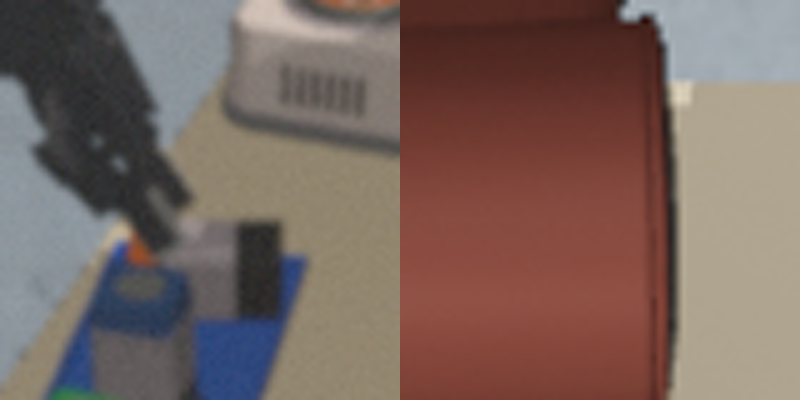

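Left: finger tips at crop (170,235) sit only at the top of the cup near the cap (140,250); right: the arm hides the cup. The grasp is too shallow: reopen, go deeper.

```bash

python3 -m jog '{"plan":[[[0,0,0],[0,0,0],65],[[0,0,0],[0,0,0],65],[[0,0,0],[0,0,0],65],[[0,0,0],[0,0,0],65],[[0,0,0],[0,0,0],65]]}' 
python3 -m jog '{"plan":[[[0,0,5],[0,0,0],65],[[0,0,5],[0,0,0],65],[[0,0,4],[0,0,0],65],[[0,0,0],[0,0,0],55],[[0,0,0],[0,0,0],50]]}' 
python3 -m jog '{"plan":[[[0,0,0],[0,0,0],46],[[0,0,0],[0,0,0],42],[[0,0,0],[0,0,0],38],[[0,0,0],[0,0,0],34],[[0,0,0],[0,0,0],34]]}' 40
python3 -c "
from h import *
aim([435,27,13],194.5,30)"
```

```text
t: 6.3
ee_pos: [437.6, 26.9, 20.2]
tcp_rot: [0.322, -2.605, 0.093]
contact_force: [-0.5, 0.3, 0.0]
opening: 65.2
gripper_force: 0.0
t: 6.8
ee_pos: [430.8, 25.1, 7.9]
tcp_rot: [0.322, -2.605, 0.093]
contact_force: [-0.7, 0.2, 0.2]
opening: 50.4
gripper_force: 0.0
t: 7.3
ee_pos: [431.3, 25.5, 8.4]
tcp_rot: [0.322, -2.606, 0.092]
contact_force: [1.9, 3.0, 6.2]
opening: 40.3
gripper_force: 40.2
t 7.30 pos [431.3  25.5   8.4] F [1.9 3.  6.2] op 40.3 gf 40.2
[[-0.8424, -0.245, -0.48], [-0.2105, 0.9695, -0.1255], [0.4961, -0.0047, -0.8683]]
shift [-1.2  0.6 -6. ] turn [-0.001  0.005 -0.007]
```

```bash

python3 -m jog '{"plan":[[[0,0,0],[0,0,0],52],[[0,0,0],[0,0,0],52],[[0,0,2.5],[0,0,0],52],[[0,0,2.5],[0,0,0],52],[[0,0,0],[0,0,0],48]]}' 
python3 -m jog '{"plan":[[[0,0,0],[0,0,0],44],[[0,0,0],[0,0,0],40],[[0,0,0],[0,0,0],34],[[0,0,0],[0,0,0],34],[[0,0,0],[0,0,0],34]]}' 60
python3 -m jog '{"plan":[[[0,0,0],[0,0,0],34],[[5,0,-8.7],[0,0,0],34],[[5,0,-8.7],[0,0,0],34],[[5,0,-8.7],[0,0,0],34],[[0,0,0],[0,0,0],34]]}' 
python3 -c "
from h import *
aim([435,27,43],194.5,30);print(r.sense()['joint_pos'].round(3))
p,d=grab_frame('side');b=p[:,:,::-1]
cv2.imwrite('pics/c6.png',cv2.resize(b[200:290,250:340],(600,600),interpolation=cv2.INTER_CUBIC))"
```

```text
t: 7.8
ee_pos: [428.0, 24.4, 3.3]
tcp_rot: [0.322, -2.604, 0.093]
contact_force: [0.1, -0.2, 0.5]
opening: 48.2
gripper_force: 0.0
t: 8.3
ee_pos: [428.7, 24.6, 3.9]
tcp_rot: [0.322, -2.605, 0.093]
contact_force: [0.8, 0.5, 5.4]
opening: 40.5
gripper_force: 60.5
t: 8.8
ee_pos: [429.4, 24.6, 35.2]
tcp_rot: [0.322, -2.607, 0.093]
contact_force: [0.3, -0.3, -1.7]
opening: 40.0
gripper_force: 60.9
t 8.80 pos [429.4  24.6  35.2] F [ 0.3 -0.3 -1.7] op 40.0 gf 60.9
[[-0.8431, -0.245, -0.4786], [-0.2102, 0.9695, -0.126], [0.4949, -0.0056, -0.8689]]
shift [-1.4  0.9 -9.8] turn [-0.002  0.006 -0.008]
[-0.006  0.732 -0.05   1.291 -0.129 -0.219]
```

View pics/c6.png

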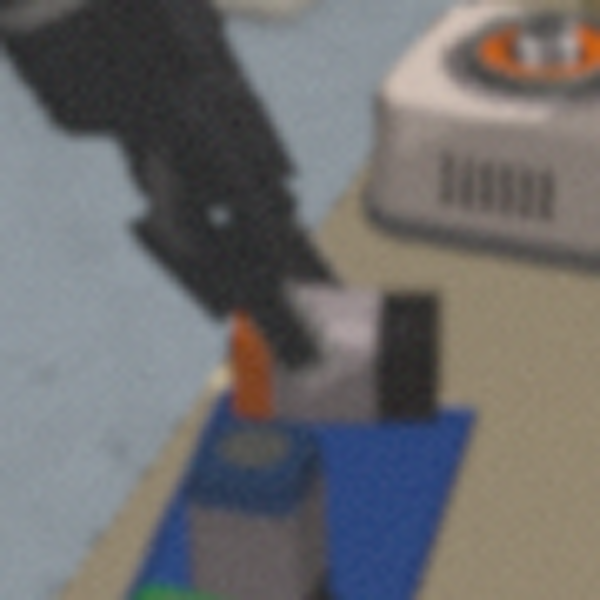

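The cup (crop 340,350) is gripped and lifted, level, clear of blue (255,480). Raise, then turn it upright.

```bash

python3 -m jog '{"plan":[[[6,0,-10],[0,0,0],34],[[6,0,-10],[0,0,0],34],[[6,0,-10],[0,0,0],34],[[6,0,-10],[0,0,0],34],[[6,0,-10],[0,0,0],34]]}' >/dev/null
python3 -m jog '{"plan":[[[0,0,0],[0,-0.14,0],34],[[0,0,0],[0,-0.14,0],34],[[0,0,0],[0,-0.14,0],34],[[0,0,0],[0,-0.14,0],34],[[0,0,0],[0,-0.14,0],34]]}' 
python3 -m jog '{"plan":[[[0,0,0],[0,-0.14,0],34],[[0,0,0],[0,-0.14,0],34],[[0,0,0],[0,-0.14,0],34],[[0,0,0],[0,0,0],34],[[0,0,0],[0,0,0],34]]}' 
python3 -c "
from h import *
aim([435,27,80],194.5,-60);print(r.sense()['joint_pos'].round(3))"
```

```text
t: 9.85
ee_pos: [427.7, 24.6, 93.4]
tcp_rot: [-0.367, 2.932, 0.025]
contact_force: [-0.6, -0.6, -1.2]
opening: 39.9
gripper_force: 60.8
t: 10.35
ee_pos: [425.8, 24.2, 91.6]
tcp_rot: [-0.313, 2.528, 0.091]
contact_force: [1.5, -0.7, -1.7]
opening: 39.9
gripper_force: 61.0
t 10.35 pos [425.8  24.2  91.6] F [ 1.5 -0.7 -1.7] op 39.9 gf 61.0
[[-0.8017, -0.2426, 0.5463], [-0.2028, 0.9701, 0.1331], [-0.5623, -0.0041, -0.8269]]
shift [-1.4  0.5 14.9] turn [-0.009 -0.45  -0.002]
[-0.417 -0.133 -1.22  -0.01   0.35  -0.574]
```

```bash

python3 -m jog '{"plan":[[[0,0,0],[-0.08,0,-0.117],34],[[0,0,0],[-0.08,0,-0.117],34],[[0,0,0],[-0.08,0,-0.117],34],[[0,0,0],[-0.08,0,-0.117],34],[[0,0,0],[-0.08,0,-0.117],34]]}' 
python3 -m jog '{"plan":[[[0,0,0],[0,-0.13,0],34],[[0,0,0],[0,-0.13,0],34],[[0,0,0],[0,-0.1,0],34],[[0,0,0],[0,-0.1,0],34],[[0,0,0],[0,0,0],34]]}' 
python3 -c "
from h import *
aim([435,27,80],235,-60);print(r.sense()['joint_pos'].round(3))
p,d=grab_frame('side');b=p[:,:,::-1]
cv2.imwrite('pics/c7.png',cv2.resize(b[180:300,230:350],(600,600),interpolation=cv2.INTER_CUBIC))"
```

```text
t: 10.85
ee_pos: [429.2, 23.0, 93.2]
tcp_rot: [-1.196, 2.295, 0.361]
contact_force: [-0.0, -0.6, -2.2]
opening: 40.3
gripper_force: 61.1
t: 11.35
ee_pos: [427.8, 22.6, 89.5]
tcp_rot: [-0.978, 1.899, 0.575]
contact_force: [0.1, -0.9, -2.2]
opening: 40.0
gripper_force: 61.3
t 11.35 pos [427.8  22.6  89.5] F [ 0.1 -0.9 -2.2] op 40.0 gf 61.3
[[-0.2857, -0.8152, 0.5039], [-0.3985, 0.5792, 0.7111], [-0.8715, 0.0024, -0.4903]]
shift [ 4.4 -3.4 11.4] turn [-0.005  0.011 -0.006]
[-0.961  0.544 -0.845  0.723  0.962 -2.2  ]
```

View pics/c7.png

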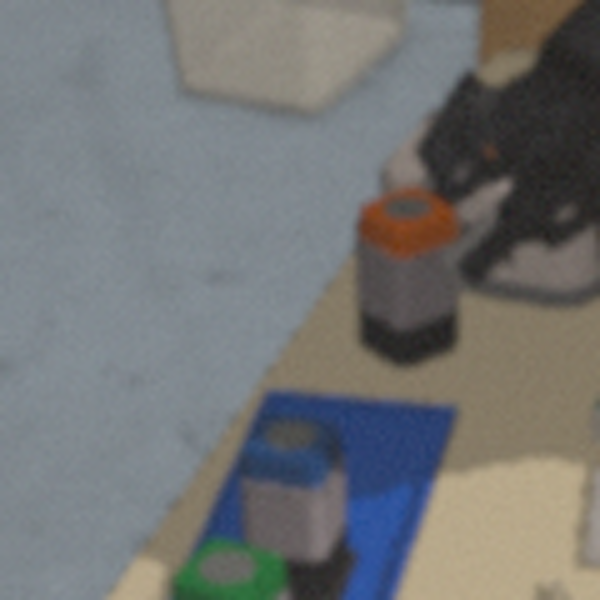

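Cup held upright: cap centre at crop (407,207), foot bottom (403,358), blue (295,435) and green undisturbed. Now measure the cup relative to the tool.

```bash

python3 - <<'E'
from h import *
s,R=st()
u0,v0=230+407/5-.5,180+207/5-.5; u1,v1=230+403/5-.5,180+340/5-.5
for zc in (90,95,100,105,110): print(zc,ray("side",u0,v0,zc+39).round(1),ray("side",u1,v1,zc-39).round(1))
p,d=grab_frame("side");c=calibration("side");Rc=np.array(c["R"])
v,u=np.indices(d.shape);X=(np.stack([(u-c["cx"])/c["fx"]*d,(v-c["cy"])/c["fy"]*d,d],-1)-c["t"])@Rc
P=X[216:253,300:323].reshape(-1,3);pc=p[216:253,300:323].reshape(-1,3).astype(int)
m=(P[:,0]>370)&(P[:,0]<460)&(P[:,1]>-30)&(P[:,1]<50)&(P[:,2]>40);P=P[m];pc=pc[m]
print(len(P),np.percentile(P,[1,5,50,95,99],axis=0).round(1).tolist())
t=P[(P[:,2]>np.percentile(P[:,2],99)-7)];print("top",t.mean(0).round(1),len(t))
# check against standing blue cup top / tray floor depth
print("tray floor", X[270,305].round(1), X[262,312].round(1))
E
```

```text
t 11.40 pos [427.8  23.   90.2] F [ 1.3  0.9 -1.3] op 40.0 gf 61.3
[[-0.2865, -0.8152, 0.5033], [-0.4015, 0.5792, 0.7095], [-0.8699, 0.0013, -0.4932]]
90 [423.2 -14.8 129. ] [426.4 -13.7  51. ]
95 [420.2  -5.7 134. ] [423.7  -5.6  56. ]
100 [417.2   3.5 139. ] [421.    2.5  61. ]
105 [414.1  12.7 144. ] [418.3  10.6  66. ]
110 [411.1  21.9 149. ] [415.6  18.7  71. ]
673 [[387.1, -8.9, 63.8], [390.9, 1.2, 67.7], [410.2, 21.1, 111.5], [436.5, 32.5, 140.9], [440.0, 35.4, 142.3]]
top [414.9  11.5 139.8] 136
tray floor [429.1  24.1   4.2] [423.4 -17.9   4.4]
```

```bash

python3 -m jog '{"plan":[[[-6,-3.5,10.7],[0,0,0],34],[[-6,-3.5,10.7],[0,0,0],34],[[-6,-3.5,10.7],[0,0,0],34],[[8.7,0,4.93],[0,0,0],34],[[8.7,0,4.93],[0,0,0],34]]}' >/dev/null
python3 -m jog '{"plan":[[[8.7,0,4.93],[0,0,0],34],[[8.7,0,4.93],[0,0,0],34],[[8.7,0,4.93],[0,0,0],34],[[1.7,0,1],[0,0,0],34],[[0,0,0],[0,0,0],34]]}' 
python3 -m jog '{"plan":[[[1.7,0,1],[0,0,0],34],[[0.87,0,0.5],[0,0,0],34],[[0.87,0,0.5],[0,0,0],34],[[0,0,0],[0,0,0],34],[[0,0,0],[0,0,0],34]]}' 
python3 -c "
from h import *
aim([458,47,31],235,-60);print(r.sense()['joint_pos'].round(3))"
```

```text
t: 12.45
ee_pos: [457.0, 48.6, 39.5]
tcp_rot: [-0.981, 1.898, 0.57]
contact_force: [-0.2, -0.4, -3.0]
opening: 40.1
gripper_force: 61.3
t: 12.95
ee_pos: [457.3, 48.5, 36.0]
tcp_rot: [-0.983, 1.898, 0.568]
contact_force: [-0.6, -0.6, -1.4]
opening: 40.0
gripper_force: 61.3
t 12.95 pos [457.3  48.5  36. ] F [-0.6 -0.6 -1.4] op 40.0 gf 61.3
[[-0.2821, -0.8152, 0.5058], [-0.4031, 0.5791, 0.7086], [-0.8706, -0.004, -0.492]]
shift [ 4.8 -1.4  1.7] turn [-0.008  0.009  0.   ]
[-0.844  0.646 -0.891  0.408  1.014 -2.009]
```

```bash

python3 -m jog '{"plan":[[[0.87,0,0.5],[0,0,0],34],[[0.87,0,0.5],[0,0,0],34],[[0.87,0,0.5],[0,0,0],34],[[0,0,0],[0,0,0],34],[[0,0,0],[0,0,0],34]]}' 
python3 -m jog '{"plan":[[[0.87,0,0.5],[0,0,0],34],[[0.45,0,0.25],[0,0,0],34],[[0,0,0],[0,0,0],34],[[0,0,0],[0,0,0],34],[[0,0,0],[0,0,0],34]]}'
```

```text
t: 13.45
ee_pos: [457.3, 48.6, 32.9]
tcp_rot: [-0.982, 1.898, 0.569]
contact_force: [0.6, -0.4, -1.4]
opening: 39.8
gripper_force: 61.3
t: 13.95
ee_pos: [457.4, 48.6, 31.7]
tcp_rot: [-0.982, 1.897, 0.568]
contact_force: [-0.4, -1.0, 4.1]
opening: 39.9
gripper_force: 61.6
```

Touchdown; release and back off.

```bash

python3 -m jog '{"plan":[[[0,0,0],[0,0,0],42],[[0,0,0],[0,0,0],46],[[0,0,0],[0,0,0],52],[[0,0,0],[0,0,0],60],[[0,0,0],[0,0,0],60]]}' 
python3 -m jog '{"plan":[[[0,0,-15],[0,0,0],60],[[0,0,-20],[0,0,0],60],[[0,0,-20],[0,0,0],60],[[0,0,-20],[0,0,0],60],[[0,0,-20],[0,0,0],60]]}' 
python3 -c "
from h import *
p,d=grab_frame('side');b=p[:,:,::-1]
cv2.imwrite('pics/c8.png',cv2.resize(b[220:320,240:340],(600,600),interpolation=cv2.INTER_CUBIC))
q,d=grab_frame('top');np.save('tp2.npy',q);st();print(r.sense()['joint_pos'].round(3))"
```

```text
t: 14.45
ee_pos: [457.3, 48.6, 31.4]
tcp_rot: [-0.982, 1.898, 0.569]
contact_force: [-0.1, -0.1, -0.2]
opening: 60.2
gripper_force: 0.0
t: 14.95
ee_pos: [408.8, -19.3, 78.6]
tcp_rot: [-0.982, 1.898, 0.569]
contact_force: [0.2, -0.1, 0.1]
opening: 59.9
gripper_force: 0.0
t 15.05 pos [409.5 -20.9  78.5] F [-0.1 -0.3 -0.4] op 60.3 gf 0.0
[[-0.2824, -0.8139, 0.5077], [-0.4036, 0.581, 0.7068], [-0.8702, -0.0053, -0.4926]]
[-1.076  0.61  -0.778  0.841  0.899 -2.356]
```

View pics/c8.png

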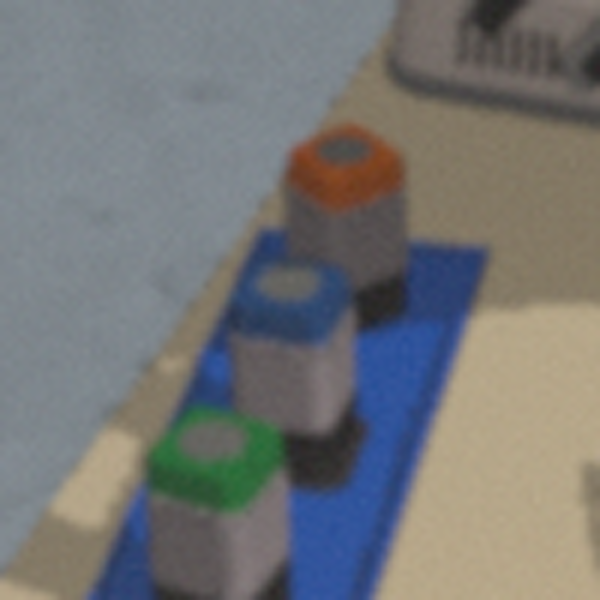

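All three cups stand; orange cap centre at crop (345,150). Go up, turn tool down.

```bash

python3 -m jog '{"plan":[[[-17.4,0,-9.9],[0,0,0],60],[[-17.4,0,-9.9],[0,0,0],60],[[-17.4,0,-9.9],[0,0,0],60],[[-17.4,0,-9.9],[0,0,0],60],[[-17.4,0,-9.9],[0,0,0],60]]}' >/dev/null
python3 -m jog '{"plan":[[[0,0,0],[0,0.145,0],65],[[0,0,0],[0,0.145,0],65],[[0,0,0],[0,0.145,0],65],[[0,0,0],[0,0.145,0],65],[[0,0,0],[0,0.145,0],65]]}' >/dev/null
python3 -m jog '{"plan":[[[0,0,0],[0,0.14,0],65],[[0,0,0],[0,0.14,0],65],[[0,0,0],[0,0.04,0],65],[[0,0,0],[0,0,0],65],[[0,0,0],[0,0,0],65]]}' >/dev/null
python3 - <<'E'
from h import *
print(ray("side",297,244.5,81), r.sense()['joint_pos'].round(3))
aim([445.3,31.8,120],235,0)
p,d=grab_frame("top")
m=(p[...,0]>150)&(p[...,0].astype(int)-p[...,2]>80);m[:202]=0;m[250:]=0;m[:,:295]=0;m[:,325:]=0
v,u=np.nonzero(m);print(len(u), ray("top",u.mean(),v.mean(),81) if len(u) else "hidden")
E
```

```text
[446.56855377  29.81935102  81.        ] [-0.233  0.078 -0.483  1.002  0.011 -1.187]
t 16.55 pos [408.5 -17.9 177.6] F [ 0.3  0.1 -0.2] op 65.3 gf 0.0
[[-0.5782, -0.8159, 0.0096], [-0.8158, 0.5782, 0.0089], [-0.0128, -0.0027, -0.9999]]
shift [-61.   -1.2  58.4] turn [-0.003  0.013 -0.006]
0 hidden
```

```bash

python3 -m jog '{"plan":[[[-20.3,-0.4,0],[0,0.013,0],65],[[-20.3,-0.4,0],[0,0,0],65],[[-20.3,-0.4,0],[0,0,0],65],[[0,0,30],[0,0,0],65],[[0,0,30],[0,0,0],65]]}' >/dev/null
python3 -m jog '{"plan":[[[0,0,24],[0,0,0],65],[[0,0,24],[0,0,0],65],[[0,0,24],[0,0,0],65],[[0,0,0],[0,0,0],55],[[0,0,0],[0,0,0],48]]}' 
python3 -m jog '{"plan":[[[0,0,0],[0,0,0],44],[[0,0,0],[0,0,0],41],[[0,0,0],[0,0,0],38],[[0,0,0],[0,0,0],38],[[0,0,0],[0,0,0],38]]}' 20
python3 -c "
from h import *
aim([446,31,45],235,0)"
```

```text
t: 17.6
ee_pos: [444.9, 29.1, 46.7]
tcp_rot: [-1.439, 2.793, -0.005]
contact_force: [0.4, -0.5, -0.1]
opening: 47.8
gripper_force: 0.0
t: 18.1
ee_pos: [446.0, 29.8, 47.6]
tcp_rot: [-1.44, 2.79, -0.008]
contact_force: [-1.8, 0.6, 8.0]
opening: 39.7
gripper_force: 19.2
t 18.10 pos [446.   29.8  47.6] F [-1.8  0.6  8. ] op 39.7 gf 19.2
[[-0.579, -0.8153, 0.0039], [-0.8153, 0.579, -0.0034], [0.0005, -0.0052, -1.0]]
shift [-1.   0.7  2.6] turn [-0.005 -0.001 -0.007]
```

```bash

python3 -m jog '{"plan":[[[0,0,0],[0,0,0],50],[[0,0,0],[0,0,0],60],[[0,0,0],[0,0,0],70],[[0,0,0],[0,0,0.13],70],[[0,0,0],[0,0,0.143],70]]}' 
python3 -m jog '{"plan":[[[0,0,0],[0,0,0.144],70],[[0,0,0],[0,0,0.144],70],[[0,0,0],[0,0,0.144],70],[[0,0,0],[0,0,0.144],70],[[0,0,0],[0,0,0.144],70]]}' >/dev/null
python3 -m jog '{"plan":[[[0,0,0],[0,0,0.144],70],[[0,0,0],[0,0,0.144],70],[[0,0,0],[0,0,0.144],70],[[0,0,0],[0,0,0.144],70],[[0,0,0],[0,0,0],60]]}' 
python3 -m jog '{"plan":[[[0,0,0],[0,0,0],52],[[0,0,0],[0,0,0],47],[[0,0,0],[0,0,0],43],[[0,0,0],[0,0,0],40],[[0,0,0],[0,0,0],36]]}' 20
python3 -m jog '{"plan":[[[0,0,0],[0,0,0],36],[[0,0,0],[0,0,0],36],[[0,0,0],[0,0,0],36],[[0,0,-4],[0,0,0],36],[[0,0,-10],[0,0,0],36]]}' 80
python3 -c "
from h import *
aim([446,31,48],145,0)"
```

```text
t: 18.6
ee_pos: [445.4, 29.7, 46.5]
tcp_rot: [-1.04, 2.963, -0.006]
contact_force: [0.7, -0.6, -0.1]
opening: 69.9
gripper_force: 0.0
t: 19.6
ee_pos: [445.4, 29.7, 46.5]
tcp_rot: [0.954, 2.99, -0.004]
contact_force: [0.5, 0.2, 0.4]
opening: 60.1
gripper_force: 0.0
t: 20.1
ee_pos: [445.7, 29.8, 46.6]
tcp_rot: [0.95, 2.991, -0.004]
contact_force: [0.3, 1.3, 2.7]
opening: 39.8
gripper_force: 19.9
t: 20.6
ee_pos: [444.2, 29.8, 60.2]
tcp_rot: [0.952, 2.993, -0.005]
contact_force: [-1.0, 0.4, -1.9]
opening: 37.5
gripper_force: 66.9
t 20.60 pos [444.2  29.8  60.2] F [-1.   0.4 -1.9] op 37.5 gf 66.9
[[-0.8164, 0.5775, -0.0001], [0.5775, 0.8164, -0.0034], [-0.0019, -0.0028, -1.0]]
shift [-0.7  2.  12.2] turn [-0.003  0.002 -0.005]
```

```bash

python3 -m jog '{"plan":[[[0,0,-20],[0,0,0],36],[[0,0,-25],[0,0,0],36],[[0,0,-25],[0,0,0],36],[[0,0,-25],[0,0,0],36],[[0,0,0],[0,0,0],36]]}' 80
python3 -c "
from h import *
aim([424,-210,155],180-28,0);print(r.sense()['joint_pos'].round(3))
p,d=grab_frame('side');b=p[:,:,::-1];np.save('s9.npy',p);np.save('s9d.npy',d)
cv2.imwrite('pics/c9.png',cv2.resize(b[190:310,240:360],(600,600),interpolation=cv2.INTER_CUBIC))"
```

```text
t: 21.1
ee_pos: [447.0, 29.9, 158.7]
tcp_rot: [0.949, 2.986, -0.003]
contact_force: [0.4, 0.4, -1.9]
opening: 37.6
gripper_force: 66.9
t 21.10 pos [447.   29.9 158.7] F [ 0.4  0.4 -1.9] op 37.6 gf 66.9
[[-0.8164, 0.5775, 0.0072], [0.5775, 0.8164, -0.004], [-0.0082, 0.0009, -1.0]]
shift [-119.7 -209.2    4.5] turn [ 0.     0.008 -0.127]
[-0.094  0.17  -0.428  0.965 -0.003  0.522]
```

View pics/c9.png

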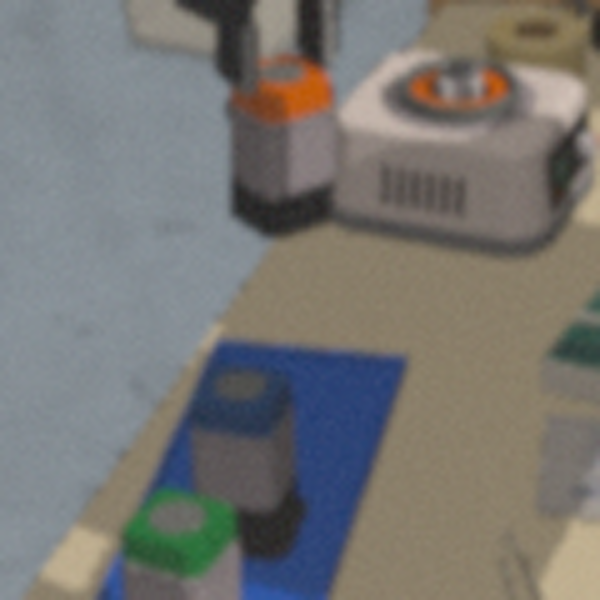

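Cup held by its cap (crop 283,90), hanging clear over the tray; grip looks shallow. Check its height in the grip.

```bash

python3 - <<'E'
from h import *
for z in (165,175,180,185,190,195,200): print(z,ray("side",296.1,203.9,z).round(1), ray("side",240+275/5-.5,190+222/5-.5,z-78).round(1))
E
```

```text
165 [466.4 -28.1 165. ] [467.2 -10.5  87. ]
175 [459.1  -8.3 175. ] [460.9   6.6  97. ]
180 [455.5   1.6 180. ] [457.7  15.1 102. ]
185 [451.9  11.5 185. ] [454.5  23.6 107. ]
190 [448.3  21.4 190. ] [451.3  32.1 112. ]
195 [444.7  31.3 195. ] [448.2  40.7 117. ]
200 [441.1  41.2 200. ] [445.   49.2 122. ]
```

```bash

python3 -m jog '{"plan":[[[0,0,0],[0,0.008,-0.127],36],[[-15.4,-37.1,0],[0,0,0],36],[[-15.4,-37.1,0],[0,0,0],36],[[-15.4,-37.1,0],[0,0,0],36],[[-15.4,-37.1,0],[0,0,0],36]]}' >/dev/null
python3 -m jog '{"plan":[[[-15.4,-37.1,0],[0,0,0],36],[[-15.4,-37.1,0],[0,0,0],36],[[0,0,0],[0,0,0],36],[[0,0,0],[0,0,0],36],[[0,0,0],[0,0,0],36]]}' 
python3 -c "
from h import *
aim([423.7,-209.8,140],152,0);print(r.sense()['joint_pos'].round(3))
p,d=grab_frame('side');b=p[:,:,::-1];cv2.imwrite('pics/c10.png',cv2.resize(b[160:250,290:380],(600,600),interpolation=cv2.INTER_CUBIC))"
```

```text
t: 22.15
ee_pos: [421.5, -208.8, 154.7]
tcp_rot: [-0.758, -3.042, -0.001]
contact_force: [0.3, 0.5, -2.1]
opening: 37.5
gripper_force: 67.1
t 22.15 pos [ 421.5 -208.8  154.7] F [ 0.3  0.5 -2.1] op 37.5 gf 67.1
[[-0.883, 0.4694, -0.006], [0.4694, 0.883, 0.002], [0.0062, -0.001, -1.0]]
shift [-2.5  0.2 14.7] turn [-0.001 -0.006  0.   ]
[-0.614  0.227 -0.367  0.983 -0.002 -0.126]
```

View pics/c10.png

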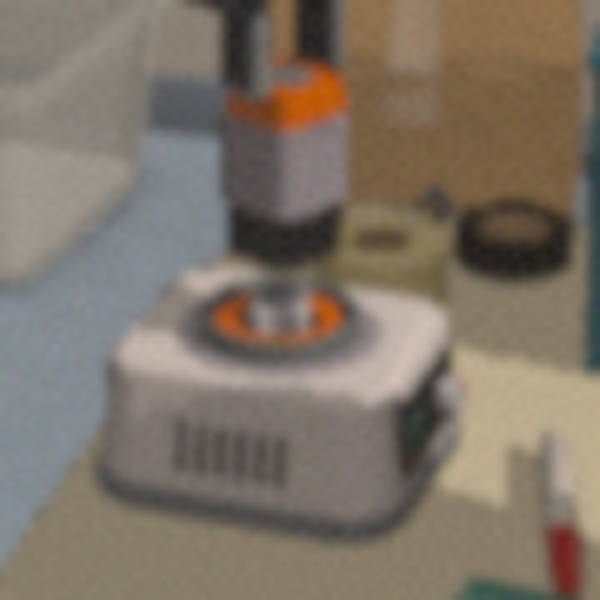

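The cup (crop 285,190) hangs upright centred over the drive (282,310). Descend carefully.

```bash

python3 -m jog '{"plan":[[[-2.5,0.2,4],[0,-0.006,0],36],[[0,0,5],[0,0,0],36],[[0,0,5],[0,0,0],36],[[0,0,3],[0,0,0],36],[[0,0,0],[0,0,0],36]]}' 
python3 -m jog '{"plan":[[[0,0,3],[0,0,0],36],[[0,0,3],[0,0,0],36],[[0,0,2],[0,0,0],36],[[0,0,0],[0,0,0],36],[[0,0,0],[0,0,0],36]]}' 
python3 -c "
from h import *
aim([423.7,-209.8,125],152,0)"
```

```text
t: 22.7
ee_pos: [424.1, -210.5, 137.8]
tcp_rot: [0.76, 3.048, -0.002]
contact_force: [-0.3, 0.4, -1.2]
opening: 37.0
gripper_force: 67.1
t: 23.2
ee_pos: [424.4, -210.9, 130.4]
tcp_rot: [0.76, 3.047, -0.003]
contact_force: [0.2, 0.5, -0.8]
opening: 37.3
gripper_force: 67.1
t 23.20 pos [ 424.4 -210.9  130.4] F [ 0.2  0.5 -0.8] op 37.3 gf 67.1
[[-0.8828, 0.4697, 0.0007], [0.4697, 0.8828, -0.0021], [-0.0016, -0.0015, -1.0]]
shift [1.2 0.6 5.4] turn [-0.002  0.002 -0.   ]
```

```bash

python3 -m jog '{"plan":[[[0.5,0.5,2],[0,0,0],36],[[0.3,0,2],[0,0,0],36],[[0,0,1],[0,0,0],36],[[0,0,1],[0,0,0],36],[[0,0,0],[0,0,0],36]]}' 
python3 -m jog '{"plan":[[[0,0,1],[0,0,0],36],[[0,0,1],[0,0,0],36],[[0,0,0],[0,0,0],36],[[0,0,0],[0,0,0],36],[[0,0,0],[0,0,0],36]]}' 
python3 -c "
from h import *
aim([423.7,-209.8,125],152,0);print(r.sense()['torque'])"
```

```text
t: 23.7
ee_pos: [423.9, -210.1, 124.2]
tcp_rot: [0.76, 3.047, -0.003]
contact_force: [-1.5, -0.7, -2.2]
opening: 37.3
gripper_force: 67.3
t: 24.2
ee_pos: [423.9, -210.1, 122.3]
tcp_rot: [0.76, 3.047, -0.003]
contact_force: [-0.4, -1.4, -2.5]
opening: 37.5
gripper_force: 67.2
t 24.20 pos [ 423.9 -210.1  122.3] F [-0.4 -1.4 -2.5] op 37.5 gf 67.2
[[-0.8829, 0.4696, 0.0005], [0.4696, 0.8829, -0.0021], [-0.0014, -0.0017, -1.0]]
shift [ 0.3  0.1 -2.7] turn [-0.002  0.001 -0.   ]
[-0.51353902  0.25828432  0.05099913]
```

```bash

python3 -m jog '{"plan":[[[0,0,1],[0,0,0],36],[[0,0,1],[0,0,0],36],[[0,0,1],[0,0,0],36],[[0,0,0],[0,0,0],36],[[0,0,0],[0,0,0],36]]}' 
python3 -m jog '{"plan":[[[0,0,1],[0,0,0],36],[[0,0,1],[0,0,0],36],[[0,0,1],[0,0,0],36],[[0,0,0],[0,0,0],36],[[0,0,0],[0,0,0],36]]}' 
python3 -c "
from h import *
aim([423.7,-209.8,125],152,0);print(r.sense()['torque'])"
```

```text
t: 24.7
ee_pos: [424.1, -210.1, 119.5]
tcp_rot: [0.76, 3.047, -0.003]
contact_force: [-0.7, -0.9, 2.7]
opening: 37.0
gripper_force: 68.3
t: 25.2
ee_pos: [424.2, -210.1, 116.5]
tcp_rot: [0.76, 3.047, -0.003]
contact_force: [-1.4, 0.1, 5.3]
opening: 37.3
gripper_force: 68.9
t 25.20 pos [ 424.2 -210.1  116.5] F [-1.4  0.1  5.3] op 37.3 gf 68.9
[[-0.8829, 0.4695, 0.0012], [0.4695, 0.8829, -0.0023], [-0.0021, -0.0014, -1.0]]
shift [ 0.6  0.  -8.5] turn [-0.001  0.002 -0.   ]
[-0.26538246  0.21656328  0.03742024]
```

```bash

python3 -m jog '{"plan":[[[0,0,1],[0,0,0],36],[[0,0,1],[0,0,0],36],[[0,0,0.5],[0,0,0],36],[[0,0,0],[0,0,0],36],[[0,0,0],[0,0,0],36]]}' 
python3 -m jog '{"plan":[[[0,0,0.5],[0,0,0],36],[[0,0,0.5],[0,0,0],36],[[0,0,0],[0,0,0],36],[[0,0,0],[0,0,0],36],[[0,0,0],[0,0,0],36]]}' 
python3 -c "
from h import *
aim([423.7,-209.8,125],152,0)"
```

```text
t: 25.7
ee_pos: [424.4, -210.2, 114.3]
tcp_rot: [0.76, 3.046, -0.003]
contact_force: [-1.7, -0.3, 8.0]
opening: 37.5
gripper_force: 69.4
t: 26.2
ee_pos: [424.7, -210.3, 113.8]
tcp_rot: [0.759, 3.045, -0.003]
contact_force: [-1.3, 0.6, 13.8]
opening: 37.4
gripper_force: 70.5
t 26.20 pos [ 424.7 -210.3  113.8] F [-1.3  0.6 13.8] op 37.4 gf 70.5
[[-0.8829, 0.4695, 0.0023], [0.4695, 0.8829, -0.0028], [-0.0034, -0.0014, -1.0]]
shift [  1.1  -0.  -11.2] turn [-0.001  0.003 -0.   ]
```

```bash

python3 -m jog '{"plan":[[[0,0,0.3],[0,0,0],36],[[0,0,0],[0,0,0],36],[[0,0,0],[0,0,0],36],[[0,0,0],[0,0,0],36],[[0,0,0],[0,0,0],36]]}' 
python3 -c "
from h import *
print(r.close_job())"
```

```text
t: 26.7
ee_pos: [424.8, -210.3, 113.7]
tcp_rot: [0.759, 3.045, -0.003]
contact_force: [-2.8, 1.4, 15.3]
opening: 37.1
gripper_force: 71.1
the job is handed in; nothing more can be done
None
```

I handed the job in at 26.7 s, with no verdict returned. The orange cup was stood upright and released in the tray, then meshed on the drive, and is held gripped and pressed down on the spring ring at about 15 N, apparently at its stop.

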